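# Build the sample press stack on the round stand

## Task

Get the narrow rubber sample ready for pressing on the round steel stand, building up in this order: stand the flat aluminium ring centrally on it, set the narrow rubber disc inside the ring, put the steel plate centrally on the disc with its stem upwards, and last thread the brass weight over the stem so that it rests on the plate. Lower each part into place rather than dropping it, let each go before you fetch the next, and leave the wide rubber disc and the amber vial where they stand.

Things in the scene. Friction and masses are not known exactly. Their poses are not given: they have to be found in the camera images.
- round_top (a point): Round dark steel stand, fixed to the bench: flange 104 mm across, 6 mm high, carrying a flat round top 90 mm across, 18 mm above the bench. The point is the centre of the top face, z up. Its place varies and may be exchanged with that of the square stand.
- square_top (a point): Square dark steel stand, fixed, not used: foot 104 mm square, flat top 88 mm square, 18 mm above the bench. The point is the centre of its top face.
- ring_mid (a point): Loose flat aluminium ring: 60 mm outside, 46 mm bore, 12 mm high, about 45 g, lying flat on the bench. The point is on its axis, half-way up (6 mm above its underside); z is its axis.
- puck_mid (a point): Narrow rubber disc (the sample), black, rigid: 36 mm diameter, 26 mm high, about 35 g, standing flat on the bench. The point is its centre (13 mm above its underside); z is its axis. In the ring it has 5 mm of play all round and stands 14 mm proud of the ring.
- wide_puck_mid (a point): Wide rubber disc, black, to be left alone: 56 mm diameter, 26 mm high; it does not fit the ring. The point is its centre (13 mm above its underside).
- plate_mid (a point): Loose steel press plate with a stem: round plate 50 mm diameter, 8 mm thick, with an upright stem 14 mm diameter rising 38 mm from the middle of its upper face (46 mm over all; the last 3 mm of the stem taper), about 165 g, standing on the bench stem up. The point is on its axis 23 mm above its underside; z points up the stem.
- weight_mid (a point): Loose brass weight, a thick ring: 56 mm outside, 24 mm bore right through, 26 mm high, about 380 g, lying flat on the bench. The point is on its axis, half-way up (13 mm above its underside); z is its axis. On the stem it has 5 mm of play all round.
- vial_mid (a point): Small amber glass vial with a white cap, 28 mm diameter, 48 mm high, standing upright, to be left alone. The point is on its axis 24 mm above its underside.

How it is judged (in metres and radians):
On the way, in this order (a step that is already met when the one before it is completed fails the run):
1. the ring lies flat and released, centred on the round stand (horizontal distance between ring_mid and round_top below 0.013 m and z of ring_mid in the frame of round_top between 0.002 and 0.01 m and angle between ring_mid's own z axis and vertical below 0.12 rad and contact force between the fingers and ring below 0.1 N and linear speed of ring below 0.02 m/s), for 0.2 s.
2. the narrow disc stands flat and released inside the ring (horizontal distance between ring_mid and round_top below 0.013 m and z of ring_mid in the frame of round_top between 0.002 and 0.01 m and angle between each of ring_mid, puck_mid's own z axis and vertical below 0.12 rad and horizontal distance between puck_mid and ring_mid below 0.008 m and z of puck_mid in the frame of round_top between 0.009 and 0.017 m and contact force between the fingers and puck below 0.1 N and linear speed of puck below 0.02 m/s), for 0.2 s.
3. the plate rests flat and released on the disc, stem up (horizontal distance between ring_mid and round_top below 0.013 m and z of ring_mid in the frame of round_top between 0.002 and 0.01 m and angle between each of ring_mid, puck_mid, plate_mid's own z axis and vertical below 0.12 rad and horizontal distance between puck_mid and ring_mid below 0.008 m and z of puck_mid in the frame of round_top between 0.009 and 0.017 m and horizontal distance between plate_mid and ring_mid below 0.012 m and z of plate_mid in the frame of round_top between 0.045 and 0.053 m and contact force between the fingers and plate below 0.1 N and linear speed of plate below 0.02 m/s), for 0.2 s.
4. the weight rests on the plate around the stem, released (horizontal distance between ring_mid and round_top below 0.013 m and z of ring_mid in the frame of round_top between 0.002 and 0.01 m and angle between each of ring_mid, puck_mid, plate_mid, weight_mid's own z axis and vertical below 0.12 rad and horizontal distance between puck_mid and ring_mid below 0.008 m and z of puck_mid in the frame of round_top between 0.009 and 0.017 m and horizontal distance between plate_mid and ring_mid below 0.012 m and z of plate_mid in the frame of round_top between 0.045 and 0.053 m and horizontal distance between weight_mid and plate_mid below 0.008 m and z of weight_mid in the frame of round_top between 0.043 and 0.051 m and contact force between the fingers and weight below 0.1 N and linear speed of weight below 0.02 m/s), for 0.2 s.
At the end, for the whole second after the job is handed in: Ring flat on the round stand, within 13 mm of its centre; narrow disc on the stand inside it (axes within 8 mm); plate on the disc, stem up, within 12 mm of the ring's axis; weight on the plate around the stem (8 mm). Heights to 4 mm, level to 0.12 rad, released, at rest (horizontal distance between ring_mid and round_top below 0.013 m and z of ring_mid in the frame of round_top between 0.002 and 0.01 m and angle between each of ring_mid, puck_mid, plate_mid, weight_mid's own z axis and vertical below 0.12 rad and horizontal distance between puck_mid and ring_mid below 0.008 m and z of puck_mid in the frame of round_top between 0.009 and 0.017 m and horizontal distance between plate_mid and ring_mid below 0.012 m and z of plate_mid in the frame of round_top between 0.045 and 0.053 m and horizontal distance between weight_mid and plate_mid below 0.008 m and z of weight_mid in the frame of round_top between 0.043 and 0.051 m and linear speed of each of ring, puck, plate, weight below 0.02 m/s); the robot touches nothing.
It fails at once if the wide disc was moved by more than 20 mm (distance of wide_puck_mid from where it was at the start of the episode above 0.02 m).
It fails at once if the vial was moved by more than 20 mm or knocked over (distance of vial_mid from where it was at the start of the episode above 0.02 m).
It fails at once if a part of the stack was dropped (over 0.6 m/s out of the fingers) ((linear speed of ring above 0.6 m/s and contact force between the fingers and ring below 0.1 N) or (linear speed of puck above 0.6 m/s and contact force between the fingers and puck below 0.1 N) or (linear speed of plate above 0.6 m/s and contact force between the fingers and plate below 0.1 N) or (linear speed of weight above 0.6 m/s and contact force between the fingers and weight below 0.1 N)).
It also fails if it takes over 120 s, if anything falls off the work surface, if the arm or the gripper's body presses on something with over 40 N, if the wrist force passes 120 N, or if a joint passes its speed limit or range.

## Robot

A 6-joint arm with a two-finger parallel gripper is mounted at the origin on the work surface. World frame = base frame: x ahead of the robot, y to its left, z up, the work surface at z = 0. Lengths are in m, angles in degrees, forces in N, time in s.
With the tool pointing down it reaches from about 0.375 to 0.9 m from the base axis. Payload 3.1 kg.
Tool frame: the origin (TCP) lies on the centre line of the jaws, within the pads' length; the fingertips stand 25 mm ahead of it and the grasp point (between the pads) lies 6 mm ahead of it; z points along the fingers, y is the line along which they close (so a half turn about z gives the same grasp; the last joint's range is limited). The gripper opens to 87 mm and grips with 3 to 60 N. Pads are 19 mm wide; open, the fingers measure 117 mm over their backs; the gripper's body (75 mm by 190 mm) begins 51 mm behind the grasp point.
Start: joints at [-85.17, 30.224, 82.088, -0, 67.689, -10.227], TCP at [0.162, -0.604, 0.248] pointing down, gripper open.
Joint ranges: [-176.69, 176.69], [-43.24, 126.21], [12.49, 139.97], [-82, 262], [0, 151.66], [-163.58, 163.58]. Speed limits (degrees/s): [159.86, 159.86, 180, 180, 180, 180].

## Interface

Orientations are given as a 3x3 rotation matrix whose columns are the frame's x, y, z axes.
In Python, from rig import read_state, capture, camera_params, hand_in gives the robot as it stands.
- The arm moves only by the tool apply_moves, never from a script. Its argument "rows" is a list of rows, each an object of numbers: "x", "y", "z": the shift along the tool's x, y, z in mm; "rx", "ry", "rz": the turn, a rotation vector about the tool's x, y, z in units of 6 degrees (1.0 is 6 degrees); "claw": the closure in counts, from 0 (fully open) to 255 (shut). A call has 1 to 10 rows; each row is the pose to reach, as a shift and turn from the pose commanded when the call began, along the tool's axes at that moment; what a row does not reach only later rows make up. A row lasts 1/8 s, in which the tool goes at most 62.5 mm and 10.7 degrees, less where a joint would pass 70% of its speed; a pose out of reach is approached as far as the arm can. A call with a gripper value outside its range is refused whole. The fingers move at their own pace and stop on an object; the grip force is fixed at half the most. Time passes only in rows, so rows that repeat a pose let the fingers close. It gives the time, the measured TCP pose, the force, the opening and the grip force at its end, in the units of the state.
- read_state(): the state, without advancing time (a new reading comes with each control period).
- capture(name): name is "scene" or "top" or "wrist"; returns (picture, depth): 400x640x3 uint8, red, green, blue; 400x640 float32, m along the optical axis (not along the pixel's ray), 0 where there is no reading.
- camera_params(name): a dict with "fx", "fy", "cx", "cy" (pixels), "xyz" and "orientation" of the camera in the world. Camera axes: x right, y up, looking along -z (the intrinsics and any distortion apply to the point x, -y, -z); pixel columns grow to the right and rows downward; lengths in m; the calibration is good to about 2 mm. A picture is of the moment at which its call begins: read the wrist's pose just before it. camera_params takes no time and is no camera call; for the wrist camera it gives the pose at the moment of the call.
- hand_in(): hands the job in; it is judged then, once.
The state is a dict: "time_s": time; "joint_positions": joint angles; "qvel": joint speeds; "tau": joint torques, N m; "position": TCP position; "tcp_rot": TCP orientation; "force": force on the tool from outside, world axes, zero at the start; "moment": the same for the moment, N m; "opening": opening from 0.0 (shut) to 1.0 (fully open); "grasp_force": force on a finger pad.
Only numpy, scipy, OpenCV 4.12 (cv2) and the standard library are available. Lean on these libraries where they do the work, as an engineer would, in place of code of your own. Each camera call takes 0.05 s, during which the arm holds its last target. There are 200 camera calls.

## Working session

There is one attempt and no reset: what is moved stays moved. The work goes in short steps, Python scripts to look and compute and a tool call to move; the robot and the scene stay as the last step left them, time stands still between calls to the robot, and variables do not carry over. Pictures are saved under pics/ and viewed, at most 14 in all, crops included, and the job is handed in when it is done.

Besides the shell and the picture viewer there is one more tool, called after "Call:" as name(argument=value, ...), one argument or row to a line, values as JSON. apply_moves: Moves the arm, as the interface text tells. Its arguments: {"type":"object","properties":{"rows":{"type":"array"}},"required":["rows"]}

```bash
ls; mkdir -p pics; python3 - <<'E'
from rig import *
import cv2,numpy as np
s=read_state();print(s)
for n in("top","scene"):
    p,d=capture(n);print(n,camera_params(n))
    cv2.imwrite(f"pics/{n}0.png",p[:,:,::-1]);np.save(f"{n}0.npy",d)
E
```

```text
pics
{'time_s': 0.0, 'joint_positions': array([-8.51709718e+01,  3.02803901e+01,  8.21573434e+01,  5.16322556e-04,
        6.76887023e+01, -1.02269400e+01]), 'qvel': array([-0.00185915, -0.09568409,  0.05902505,  0.05198447,  0.04582441,
        0.03262572]), 'tau': array([-5.16972541e-04, -4.40046859e+01, -1.76590347e+01,  6.30801916e-02,
        5.80654631e-02, -1.78460418e-04]), 'position': array([ 0.16232732, -0.60284101,  0.24655099]), 'tcp_rot': array([[ 9.65673470e-01,  2.59758961e-01, -1.77460314e-04],
       [ 2.59758713e-01, -9.65671048e-01,  2.19958833e-03],
       [ 3.99994490e-04, -2.17018096e-03, -9.99997565e-01]]), 'force': array([0.01858451, 0.34335523, 0.611527  ]), 'moment': array([0.03773121, 0.04156341, 0.02357268]), 'grasp_force': 0.0, 'opening': 1.000544230332963}
top {'fx': 392.44419026795055, 'fy': 392.44419026795055, 'cx': 316.23989226579494, 'cy': 200.638832129557, 'xyz': array([0.45747199, 0.00871783, 0.99737642]), 'orientation': array([[-0.02940007,  0.99687773, -0.07328316],
       [-0.99942793, -0.02809076,  0.01883386],
       [ 0.01671647,  0.07379496,  0.99713332]])}
scene {'fx': 430.5644630460424, 'fy': 430.5644630460424, 'cx': 318.3955608150246, 'cy': 199.1057188168552, 'xyz': array([ 1.13190852, -0.16153322,  0.80699712]), 'orientation': array([[ 0.25737206, -0.75372954,  0.60469116],
       [ 0.96630419,  0.19817384, -0.16426604],
       [ 0.0039782 ,  0.6265931 ,  0.77933643]])}
```

View pics/top0.png

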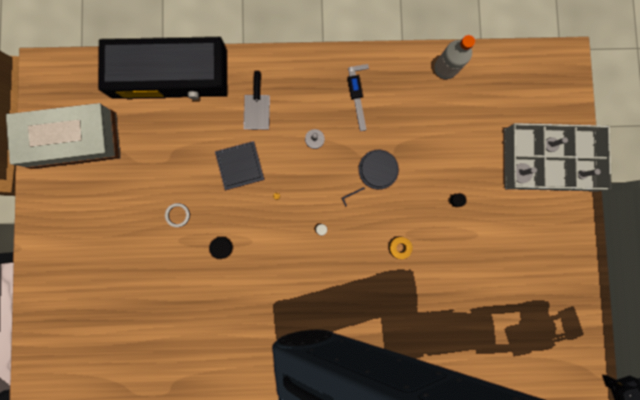

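View pics/scene0.png

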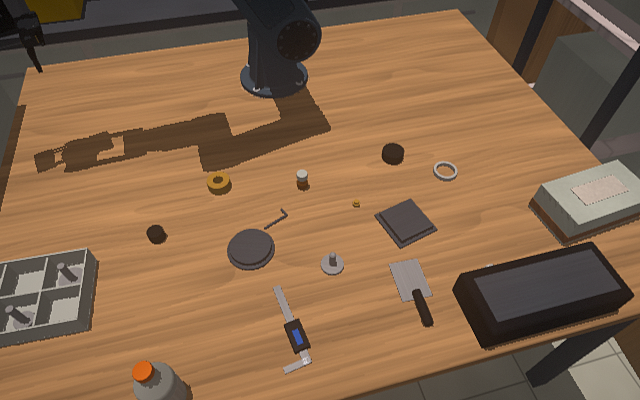

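The top view shows the round stand at (379,169), ring (177,215), narrow disc (458,200), wide disc (221,248), plate with stem (315,139), weight (400,248) and vial (321,230). The scene view agrees with this layout.

```bash
cat > h.py <<'E'
import numpy as np,cv2
from rig import *
from scipy.optimize import least_squares
def cloud(d,P):
    v,u=np.mgrid[0:d.shape[0],0:d.shape[1]]
    c=np.stack([(u-P["cx"])/P["fx"]*d,-(v-P["cy"])/P["fy"]*d,-d],-1)
    return c@np.asarray(P["orientation"]).T+np.asarray(P["xyz"])
def circ(xy):
    (x,y),r=cv2.minEnclosingCircle(xy.astype(np.float32)); return x,y,r
def obj(W,d,g,rad,zlo,zhi):
    m=(d>0)&(np.hypot(W[...,0]-g[0],W[...,1]-g[1])<rad)&(W[...,2]>zlo)&(W[...,2]<zhi)
    p=W[m]; x,y,r=circ(p[:,:2])
    return [round(float(a)*1000,1) for a in (x,y,r,*p[:,:2].mean(0),np.median(p[:,2]))]+[len(p)]
E
cat > loc.py <<'E'
from h import *
seeds=dict(stand=(379,169,.07,.013,.025),ring=(177,215,.045,.007,.02),puck=(458,200,.035,.020,.034),wide=(221,248,.045,.02,.034),plate=(315,139,.04,.004,.014),stem=(315,139,.04,.035,.055),weight=(400,248,.045,.02,.034),vial=(321,230,.035,.04,.058),square=(240,166,.08,.013,.025))
Wt=None
for n in("top","scene"):
    d=np.load(n+"0.npy");W=cloud(d,camera_params(n))
    if Wt is None: Wt=W
    b=W[(d>0)&(abs(W[...,2])<.02)&(abs(W[...,0]-.5)<.2)&(abs(W[...,1])<.3)]
    print(n,"bench z",np.median(b[:,2]), np.linalg.lstsq(np.c_[b[:,:2],np.ones(len(b))],b[:,2],rcond=None)[0])
    for k,(u,v,r,a,c) in seeds.items():
        try: print(k,obj(W,d,Wt[v,u],r,a,c))
        except Exception as e: print(k,e)
E
python3 loc.py
```

```text
top bench z 0.00039618363015192504 [ 0.01128598  0.00110584 -0.00430909]
stand [607.4, -170.9, 45.3, 606.9, -171.0, 18.4, 980]
ring [504.7, 339.6, 30.3, 505.1, 338.5, 12.0, 206]
puck [521.5, -367.4, 18.4, 521.8, -366.8, 25.8, 168]
wide [420.6, 229.9, 27.9, 420.5, 229.4, 26.0, 410]
plate [682.4, -11.3, 38.7, 688.3, -10.5, 8.3, 271]
stem [688.1, -9.8, 6.7, 688.8, -10.2, 46.7, 28]
weight [406.5, -215.9, 28.3, 406.9, -215.6, 25.8, 329]
vial [457.8, -19.5, 13.3, 458.0, -19.2, 47.9, 96]
square [626.0, 182.5, 60.4, 626.5, 182.6, 18.5, 1227]
scene bench z 9.414498434812124e-05 [ 0.01063782  0.00059159 -0.0041212 ]
stand [606.5, -171.7, 46.0, 608.5, -172.0, 18.0, 1182]
ring [503.8, 339.4, 31.2, 505.2, 338.8, 10.7, 168]
puck [522.2, -368.1, 18.5, 523.4, -367.6, 25.8, 196]
wide [418.6, 228.8, 30.3, 421.6, 228.4, 25.5, 290]
plate [691.7, -12.0, 27.7, 692.9, -11.7, 7.8, 317]
stem [691.4, -11.0, 6.3, 691.3, -11.3, 44.2, 41]
weight [406.7, -215.9, 29.1, 408.7, -216.3, 25.6, 295]
vial [458.5, -21.1, 14.1, 459.3, -20.3, 47.3, 89]
square [626.7, 181.8, 61.7, 628.0, 181.6, 17.7, 1265]
```

Call:
apply_moves(
  rows=[
    {"x": 60,"y": -14,"rz": 1.3,"claw": 0},
    {"x": 120,"y": -28,"rz": 2.51,"claw": 0},
    {"x": 180,"y": -42,"rz": 2.51,"claw": 0},
    {"x": 240,"y": -56,"rz": 2.51,"claw": 0},
    {"x": 290,"y": -67,"rz": 2.51,"claw": 0},
    {"x": 318,"y": -73,"rz": 2.51,"claw": 0},
    {"x": 318,"y": -73,"rz": 2.51,"claw": 0},
    {"x": 318,"y": -73,"rz": 2.51,"claw": 0},
  ],
)

```text
validation failed for argument at $.ro...
```

Call:
apply_moves(
  rows=[
    {"x": 60,"y": -14,"z": 0,"rx": 0,"ry": 0,"rz": 1.3,"claw": 0},
    {"x": 120,"y": -28,"z": 0,"rx": 0,"ry": 0,"rz": 2.51,"claw": 0},
    {"x": 180,"y": -42,"z": 0,"rx": 0,"ry": 0,"rz": 2.51,"claw": 0},
    {"x": 240,"y": -56,"z": 0,"rx": 0,"ry": 0,"rz": 2.51,"claw": 0},
    {"x": 290,"y": -67,"z": 0,"rx": 0,"ry": 0,"rz": 2.51,"claw": 0},
    {"x": 318,"y": -73,"z": 0,"rx": 0,"ry": 0,"rz": 2.51,"claw": 0},
    {"x": 318,"y": -73,"z": 0,"rx": 0,"ry": 0,"rz": 2.51,"claw": 0},
  ],
)

```text
time_s: 0.98
position: [0.4522, -0.4487, 0.2469]
tcp_rot: [[1.0, 0.004, -0.0], [0.004, -1.0, 0.001], [-0.0, -0.001, -1.0]]
force: [-1.0, -0.5, -0.2]
opening: 1.001
grasp_force: 0.0
```

Call:
apply_moves(
  rows=[
    {"x": 10,"y": -60,"z": 0,"rx": 0,"ry": 0,"rz": 0,"claw": 0},
    {"x": 30,"y": -120,"z": 0,"rx": 0,"ry": 0,"rz": 0,"claw": 0},
    {"x": 50,"y": -180,"z": 0,"rx": 0,"ry": 0,"rz": 0,"claw": 0},
    {"x": 70,"y": -230,"z": 0,"rx": 0,"ry": 0,"rz": 0,"claw": 0},
    {"x": 80,"y": -260,"z": 0,"rx": 0,"ry": 0,"rz": 0,"claw": 0},
    {"x": 80,"y": -270,"z": 0,"rx": 0,"ry": 0,"rz": 0,"claw": 0},
    {"x": 80,"y": -270,"z": 0,"rx": 0,"ry": 0,"rz": 0,"claw": 0},
    {"x": 80,"y": -270,"z": 0,"rx": 0,"ry": 0,"rz": 0,"claw": 0},
  ],
)

```text
time_s: 1.98
position: [0.5301, -0.1821, 0.2475]
tcp_rot: [[1.0, -0.002, -0.0], [-0.002, -1.0, -0.001], [-0.0, 0.001, -1.0]]
force: [0.2, -0.4, 0.4]
opening: 1.002
grasp_force: 0.0
```

```bash
cat >> h.py <<'E'
S=dict(stand=(.607,-.171,.07,.013,.025),ring=(.5045,.3395,.045,.007,.02),puck=(.522,-.3675,.035,.020,.034),plate=(.690,-.011,.04,.003,.014),stem=(.690,-.011,.03,.035,.055),weight=(.4066,-.216,.045,.02,.034))
def wrist(name,keys,zoff=0):
    P=camera_params("wrist"); p,d=capture("wrist"); cv2.imwrite(f"pics/{name}.png",p[:,:,::-1]); np.save(name+".npy",d)
    W=cloud(d,P); print("cam",np.round(P["xyz"],4),"tcp",np.round(read_state()["position"],4),"fx",P["fx"])
    for k in keys:
        try: print(k,obj(W,d,*[S[k][:2]],*S[k][2:]))
        except Exception as e: print(k,"none")
    return p,d,W
E
python3 -c "
from h import *
wrist('w1',S)"
```

```text
cam [ 0.5985 -0.1828  0.3838] tcp [ 0.5302 -0.1821  0.2475] fx 299.0218036676272
stand [606.6, -171.5, 45.0, 607.6, -171.6, 17.1, 4650]
ring [0.0, 0.0, 0.0, nan, nan, nan, 0]
puck [521.4, -367.4, 18.4, 522.4, -366.8, 25.0, 674]
plate [688.7, -10.7, 25.3, 687.8, -13.9, 7.1, 1350]
stem [685.3, -11.7, 5.2, 688.4, -12.3, 43.4, 206]
weight [399.7, -216.3, 26.7, 391.4, -216.3, 24.9, 418]h.py:13: RuntimeWarning: Mean of empty slice.
  return [round(float(a)*1000,1) for a in (x,y,r,*p[:,:2].mean(0),np.median(p[:,2]))]+[len(p)]
  ret = um.true_divide(
  return _methods._mean(a, axis=axis, dtype=dtype,
  ret = ret.dtype.type(ret / rcount)
```

View pics/w1.png

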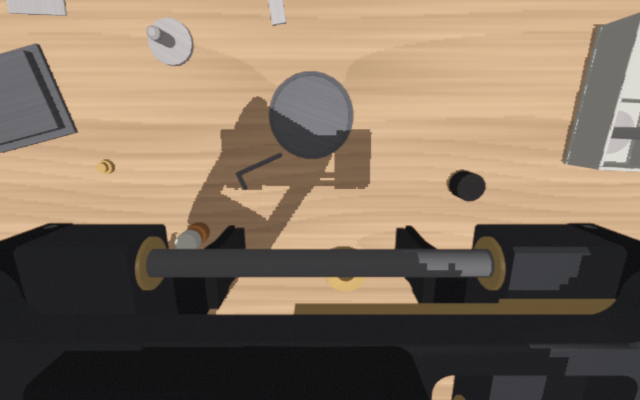

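The wrist view shows the stand at (311,115), narrow disc at (466,185) and plate at (175,42). Its measurements agree with the overhead ones to about 1 mm, so I'm moving on to the ring.

Call:
apply_moves(
  rows=[
    {"x": -3,"y": -60,"z": 0,"rx": 0,"ry": 0,"rz": 0,"claw": 0},
    {"x": -6,"y": -120,"z": 0,"rx": 0,"ry": 0,"rz": 0,"claw": 0},
    {"x": -9,"y": -180,"z": 0,"rx": 0,"ry": 0,"rz": 0,"claw": 0},
    {"x": -12,"y": -240,"z": 0,"rx": 0,"ry": 0,"rz": 0,"claw": 0},
    {"x": -15,"y": -300,"z": 0,"rx": 0,"ry": 0,"rz": 0,"claw": 0},
    {"x": -18,"y": -360,"z": 0,"rx": 0,"ry": 0,"rz": 0,"claw": 0},
    {"x": -21,"y": -420,"z": 0,"rx": 0,"ry": 0,"rz": 0,"claw": 0},
    {"x": -24,"y": -480,"z": 0,"rx": 0,"ry": 0,"rz": 0,"claw": 0},
    {"x": -26,"y": -522,"z": 0,"rx": 0,"ry": 0,"rz": 0,"claw": 0},
    {"x": -26,"y": -522,"z": 0,"rx": 0,"ry": 0,"rz": 0,"claw": 0},
  ],
)

```text
time_s: 3.28
position: [0.5049, 0.3435, 0.2473]
tcp_rot: [[1.0, 0.003, 0.001], [0.003, -1.0, 0.001], [0.001, -0.001, -1.0]]
force: [-0.2, 0.3, -0.1]
opening: 1.0
grasp_force: 0.0
```

Call:
apply_moves(
  rows=[
    {"x": 0,"y": 0,"z": 0,"rx": 0,"ry": 0,"rz": 0,"claw": 0},
    {"x": 0,"y": 0,"z": 50,"rx": 0,"ry": 0,"rz": 0,"claw": 0},
    {"x": 0,"y": 0,"z": 100,"rx": 0,"ry": 0,"rz": 0,"claw": 0},
    {"x": 0,"y": 0,"z": 140,"rx": 0,"ry": 0,"rz": 0,"claw": 0},
    {"x": 0,"y": 0,"z": 160,"rx": 0,"ry": 0,"rz": 0,"claw": 0},
    {"x": 0,"y": 0,"z": 160,"rx": 0,"ry": 0,"rz": 0,"claw": 0},
    {"x": 0,"y": 0,"z": 160,"rx": 0,"ry": 0,"rz": 0,"claw": 0},
  ],
)

```text
time_s: 4.15
position: [0.5057, 0.3407, 0.0886]
tcp_rot: [[1.0, -0.002, 0.002], [-0.002, -1.0, 0.0], [0.002, -0.0, -1.0]]
force: [0.3, 0.8, 0.4]
opening: 1.003
grasp_force: 0.0
```

```bash
python3 -c "
from h import *
wrist('w2',['ring'])"
```

```text
cam [0.5739 0.34   0.225 ] tcp [0.5059 0.3411 0.089 ] fx 299.0218036676272
ring [504.1, 339.6, 29.9, 508.1, 339.5, 10.8, 1817]
```

View pics/w2.png

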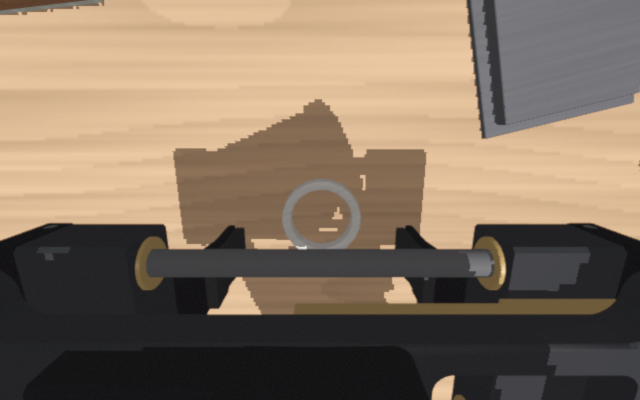

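The wrist view shows the ring at (321,215), centred between the fingers. Its measured position is (504, 340), with a 30 mm radius.

Call:
apply_moves(
  rows=[
    {"x": -1.5,"y": 1,"z": 25,"rx": 0,"ry": 0,"rz": 0,"claw": 0},
    {"x": -1.5,"y": 1,"z": 50,"rx": 0,"ry": 0,"rz": 0,"claw": 0},
    {"x": -1.5,"y": 1,"z": 61,"rx": 0,"ry": 0,"rz": 0,"claw": 0},
    {"x": -1.5,"y": 1,"z": 61,"rx": 0,"ry": 0,"rz": 0,"claw": 0},
    {"x": -1.5,"y": 1,"z": 61,"rx": 0,"ry": 0,"rz": 0,"claw": 255},
    {"x": -1.5,"y": 1,"z": 61,"rx": 0,"ry": 0,"rz": 0,"claw": 255},
    {"x": -1.5,"y": 1,"z": 61,"rx": 0,"ry": 0,"rz": 0,"claw": 255},
    {"x": -1.5,"y": 1,"z": 61,"rx": 0,"ry": 0,"rz": 0,"claw": 255},
    {"x": -1.5,"y": 1,"z": 61,"rx": 0,"ry": 0,"rz": 0,"claw": 255},
    {"x": -1.5,"y": 1,"z": 61,"rx": 0,"ry": 0,"rz": 0,"claw": 255},
  ],
)

```text
time_s: 5.45
position: [0.5033, 0.3407, 0.027]
tcp_rot: [[1.0, 0.0, 0.001], [0.0, -1.0, 0.0], [0.001, -0.0, -1.0]]
force: [-0.1, 0.1, 4.8]
opening: 0.671
grasp_force: 30.0
```

Call:
apply_moves(
  rows=[
    {"x": 0,"y": 0,"z": -20,"rx": 0,"ry": 0,"rz": 0,"claw": 255},
    {"x": 0,"y": 0,"z": -60,"rx": 0,"ry": 0,"rz": 0,"claw": 255},
    {"x": 0,"y": 0,"z": -100,"rx": 0,"ry": 0,"rz": 0,"claw": 255},
    {"x": 10,"y": 50,"z": -130,"rx": 0,"ry": 0,"rz": 0,"claw": 255},
    {"x": 20,"y": 100,"z": -130,"rx": 0,"ry": 0,"rz": 0,"claw": 255},
    {"x": 30,"y": 150,"z": -130,"rx": 0,"ry": 0,"rz": 0,"claw": 255},
    {"x": 40,"y": 200,"z": -130,"rx": 0,"ry": 0,"rz": 0,"claw": 255},
    {"x": 50,"y": 250,"z": -130,"rx": 0,"ry": 0,"rz": 0,"claw": 255},
    {"x": 60,"y": 300,"z": -130,"rx": 0,"ry": 0,"rz": 0,"claw": 255},
    {"x": 70,"y": 350,"z": -130,"rx": 0,"ry": 0,"rz": 0,"claw": 255},
  ],
)

```text
time_s: 6.7
position: [0.5733, -0.0111, 0.1576]
tcp_rot: [[1.0, -0.0, 0.001], [-0.0, -1.0, -0.0], [0.001, 0.0, -1.0]]
force: [0.4, 0.8, -0.4]
opening: 0.674
grasp_force: 30.0
```

Call:
apply_moves(
  rows=[
    {"x": 10,"y": 50,"z": 0,"rx": 0,"ry": 0,"rz": 0,"claw": 255},
    {"x": 20,"y": 100,"z": 0,"rx": 0,"ry": 0,"rz": 0,"claw": 255},
    {"x": 30,"y": 140,"z": 0,"rx": 0,"ry": 0,"rz": 0,"claw": 255},
    {"x": 33.5,"y": 160,"z": 0,"rx": 0,"ry": 0,"rz": 0,"claw": 255},
    {"x": 33.5,"y": 162,"z": 0,"rx": 0,"ry": 0,"rz": 0,"claw": 255},
    {"x": 33.5,"y": 162,"z": 40,"rx": 0,"ry": 0,"rz": 0,"claw": 255},
    {"x": 33.5,"y": 162,"z": 70,"rx": 0,"ry": 0,"rz": 0,"claw": 255},
    {"x": 33.5,"y": 162,"z": 80,"rx": 0,"ry": 0,"rz": 0,"claw": 255},
    {"x": 33.5,"y": 162,"z": 80,"rx": 0,"ry": 0,"rz": 0,"claw": 255},
  ],
)

```text
time_s: 7.82
position: [0.6062, -0.17, 0.0764]
tcp_rot: [[1.0, 0.001, -0.001], [0.001, -1.0, 0.001], [-0.001, -0.001, -1.0]]
force: [-0.0, -0.8, -0.1]
opening: 0.674
grasp_force: 30.0
```

```bash
python3 -c "
from h import *
p,d,W=wrist('w3',['stand'])
m=(d>0)&(np.hypot(W[...,0]-.607,W[...,1]+.1714)<.045)&(W[...,2]>.045)&(W[...,2]<.08)
print(np.percentile(W[m][:,2],[5,50,95])*1000,circ(W[m][:,:2]),m.sum())"
```

```text
cam [ 0.6747 -0.1706  0.2126] tcp [ 0.6069 -0.1706  0.0772] fx 299.0218036676272
stand [609.4, -171.8, 44.9, 620.3, -171.7, 17.1, 7167]
[52.72405859 60.16971288 75.22366338] (0.6163232326507568, -0.17046494781970978, 0.03957490622997284) 4376
```

View pics/w3.png

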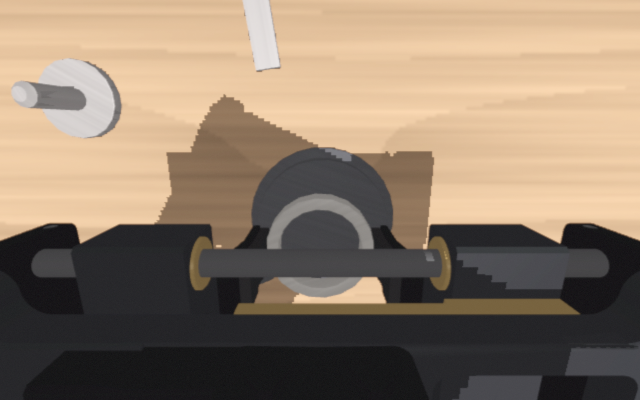

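The ring is held level at (320,245), above the stand at (322,215). I'm lowering it.

Call:
apply_moves(
  rows=[
    {"x": 0,"y": 1,"z": 12,"rx": 0,"ry": 0,"rz": 0,"claw": 255},
    {"x": 0,"y": 1,"z": 22,"rx": 0,"ry": 0,"rz": 0,"claw": 255},
    {"x": 0,"y": 1,"z": 27,"rx": 0,"ry": 0,"rz": 0,"claw": 255},
    {"x": 0,"y": 1,"z": 29,"rx": 0,"ry": 0,"rz": 0,"claw": 255},
    {"x": 0,"y": 1,"z": 30,"rx": 0,"ry": 0,"rz": 0,"claw": 255},
    {"x": 0,"y": 1,"z": 31,"rx": 0,"ry": 0,"rz": 0,"claw": 255},
    {"x": 0,"y": 1,"z": 31,"rx": 0,"ry": 0,"rz": 0,"claw": 255},
  ],
)

```text
time_s: 8.75
position: [0.6066, -0.1724, 0.0457]
tcp_rot: [[1.0, -0.0, 0.0], [-0.0, -1.0, -0.0], [0.0, 0.0, -1.0]]
force: [0.4, -0.2, -0.8]
opening: 0.674
grasp_force: 30.0
```

Call:
apply_moves(
  rows=[
    {"x": 0,"y": 0,"z": 0.5,"rx": 0,"ry": 0,"rz": 0,"claw": 255},
    {"x": 0,"y": 0,"z": 0.5,"rx": 0,"ry": 0,"rz": 0,"claw": 0},
    {"x": 0,"y": 0,"z": 0.5,"rx": 0,"ry": 0,"rz": 0,"claw": 0},
    {"x": 0,"y": 0,"z": 0.5,"rx": 0,"ry": 0,"rz": 0,"claw": 0},
    {"x": 0,"y": 0,"z": 0.5,"rx": 0,"ry": 0,"rz": 0,"claw": 0},
    {"x": 0,"y": 0,"z": -30,"rx": 0,"ry": 0,"rz": 0,"claw": 0},
    {"x": 0,"y": 0,"z": -80,"rx": 0,"ry": 0,"rz": 0,"claw": 0},
    {"x": 0,"y": 0,"z": -130,"rx": 0,"ry": 0,"rz": 0,"claw": 0},
    {"x": -70,"y": 0,"z": -140,"rx": 0,"ry": 0,"rz": 0,"claw": 0},
    {"x": -70,"y": 0,"z": -140,"rx": 0,"ry": 0,"rz": 0,"claw": 0},
  ],
)

```text
time_s: 10.0
position: [0.5319, -0.1708, 0.186]
tcp_rot: [[1.0, -0.001, -0.005], [-0.001, -1.0, 0.002], [-0.005, -0.002, -1.0]]
force: [-0.6, 0.1, 0.0]
opening: 0.996
grasp_force: 0.0
```

```bash
python3 -c "
from h import *
S['ring']=(.607,-.1715,.045,.025,.035)
wrist('w4',['ring','puck','plate'])"
```

```text
cam [ 0.6009 -0.1717  0.322 ] tcp [ 0.5333 -0.1716  0.186 ] fx 299.0218036676272
ring [607.2, -172.8, 30.0, 608.2, -172.7, 28.9, 1350]
puck [521.8, -367.9, 18.5, 522.4, -366.5, 25.0, 985]
plate [689.0, -10.7, 25.4, 686.7, -14.2, 7.1, 1924]
```

Call:
apply_moves(
  rows=[
    {"x": -5,"y": 50,"z": 0,"rx": 0,"ry": 0,"rz": 0,"claw": 0},
    {"x": -10,"y": 100,"z": 0,"rx": 0,"ry": 0,"rz": 0,"claw": 0},
    {"x": -15,"y": 150,"z": 0,"rx": 0,"ry": 0,"rz": 0,"claw": 0},
    {"x": -15,"y": 190,"z": 0,"rx": 0,"ry": 0,"rz": 0,"claw": 0},
    {"x": -15,"y": 195.5,"z": 0,"rx": 0,"ry": 0,"rz": 0,"claw": 0},
    {"x": -15,"y": 195.5,"z": 0,"rx": 0,"ry": 0,"rz": 0,"claw": 0},
    {"x": -15,"y": 195.5,"z": 40,"rx": 0,"ry": 0,"rz": 0,"claw": 0},
    {"x": -15,"y": 195.5,"z": 80,"rx": 0,"ry": 0,"rz": 0,"claw": 0},
    {"x": -15,"y": 195.5,"z": 100,"rx": 0,"ry": 0,"rz": 0,"claw": 0},
    {"x": -15,"y": 195.5,"z": 100,"rx": 0,"ry": 0,"rz": 0,"claw": 0},
  ],
)

```text
time_s: 11.3
position: [0.5212, -0.3662, 0.0842]
tcp_rot: [[1.0, 0.001, -0.002], [0.001, -1.0, 0.003], [-0.002, -0.003, -1.0]]
force: [0.2, 0.9, 0.5]
opening: 0.998
grasp_force: 0.0
```

```bash
python3 -c "
from h import *
wrist('w5',['puck'])
d=np.load('top0.npy');W=cloud(d,camera_params('top'));q=W[(W[...,2]>.015)&(abs(W[...,0]-.52)<.05)&(W[...,1]<-.40)&(W[...,1]>-.55)]
print(q[:,1].max(),q[:,2].max())"
```

```text
cam [ 0.5899 -0.3671  0.2203] tcp [ 0.522  -0.3672  0.0856] fx 299.0218036676272
puck [521.6, -368.4, 18.0, 522.6, -368.4, 25.1, 2002]
-0.4943188913611096 0.054569892416737154
```

Call:
apply_moves(
  rows=[
    {"x": 0,"y": 0.5,"z": 25,"rx": 0,"ry": 0,"rz": 0,"claw": 0},
    {"x": 0,"y": 0.5,"z": 46,"rx": 0,"ry": 0,"rz": 0,"claw": 0},
    {"x": 0,"y": 0.5,"z": 46,"rx": 0,"ry": 0,"rz": 0,"claw": 0},
    {"x": 0,"y": 0.5,"z": 46,"rx": 0,"ry": 0,"rz": 0,"claw": 255},
    {"x": 0,"y": 0.5,"z": 46,"rx": 0,"ry": 0,"rz": 0,"claw": 255},
    {"x": 0,"y": 0.5,"z": 46,"rx": 0,"ry": 0,"rz": 0,"claw": 255},
    {"x": 0,"y": 0.5,"z": 46,"rx": 0,"ry": 0,"rz": 0,"claw": 255},
    {"x": 0,"y": 0.5,"z": 46,"rx": 0,"ry": 0,"rz": 0,"claw": 255},
    {"x": 0,"y": 0.5,"z": 46,"rx": 0,"ry": 0,"rz": 0,"claw": 255},
    {"x": 0,"y": 0.5,"z": 46,"rx": 0,"ry": 0,"rz": 0,"claw": 255},
  ],
)

```text
time_s: 12.6
position: [0.5215, -0.3684, 0.0396]
tcp_rot: [[1.0, -0.0, -0.0], [-0.0, -1.0, 0.0], [-0.0, -0.0, -1.0]]
force: [-0.4, 0.8, 0.9]
opening: 0.402
grasp_force: 30.0
```

Call:
apply_moves(
  rows=[
    {"x": 0,"y": 0,"z": -20,"rx": 0,"ry": 0,"rz": 0,"claw": 255},
    {"x": 0,"y": 0,"z": -60,"rx": 0,"ry": 0,"rz": 0,"claw": 255},
    {"x": 0,"y": 0,"z": -80,"rx": 0,"ry": 0,"rz": 0,"claw": 255},
    {"x": 20,"y": -45,"z": -80,"rx": 0,"ry": 0,"rz": 0,"claw": 255},
    {"x": 40,"y": -90,"z": -80,"rx": 0,"ry": 0,"rz": 0,"claw": 255},
    {"x": 60,"y": -135,"z": -80,"rx": 0,"ry": 0,"rz": 0,"claw": 255},
    {"x": 80,"y": -180,"z": -80,"rx": 0,"ry": 0,"rz": 0,"claw": 255},
    {"x": 85.5,"y": -195.5,"z": -80,"rx": 0,"ry": 0,"rz": 0,"claw": 255},
    {"x": 85.5,"y": -195.5,"z": -65,"rx": 0,"ry": 0,"rz": 0,"claw": 255},
    {"x": 85.5,"y": -195.5,"z": -60,"rx": 0,"ry": 0,"rz": 0,"claw": 255},
  ],
)

```text
time_s: 13.85
position: [0.6058, -0.174, 0.0983]
tcp_rot: [[1.0, -0.001, -0.002], [-0.001, -1.0, 0.0], [-0.002, -0.0, -1.0]]
force: [-0.5, -0.2, 0.0]
opening: 0.406
grasp_force: 30.0
```

Call:
apply_moves(
  rows=[
    {"x": 0,"y": 0,"z": 0,"rx": 0,"ry": 0,"rz": 0,"claw": 255},
    {"x": 0,"y": 0,"z": 0,"rx": 0,"ry": 0,"rz": 0,"claw": 255},
  ],
)

```text
time_s: 14.1
position: [0.6067, -0.1742, 0.0994]
tcp_rot: [[1.0, -0.002, -0.0], [-0.002, -1.0, -0.0], [-0.0, 0.0, -1.0]]
force: [0.3, -0.5, -1.0]
opening: 0.402
grasp_force: 30.0
```

```bash
python3 -c "
from h import *
S['ring']=(.6072,-.1726,.034,.025,.035)
S['puck']=(.6072,-.1726,.034,.075,.09)
wrist('w6',['ring','puck'])"
```

```text
cam [ 0.6751 -0.1749  0.2357] tcp [ 0.6069 -0.174   0.0996] fx 299.0218036676272
ring [607.6, -172.8, 29.8, 621.8, -173.1, 28.9, 1305]
puck [615.5, -174.7, 26.7, 615.6, -174.6, 84.7, 2137]
```

View pics/w6.png

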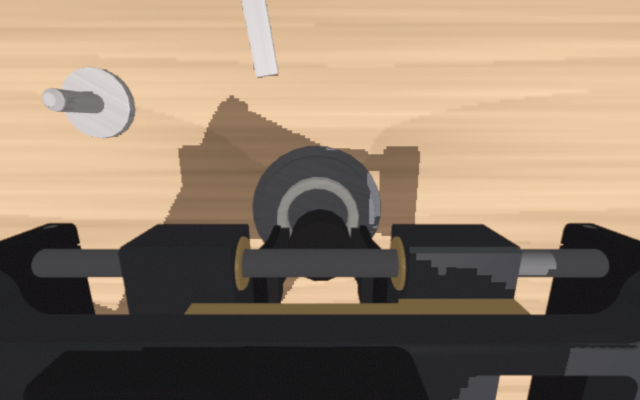

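The narrow disc is at (319,240), over the ring at (317,205). I'm shifting 1 mm in y and lowering it slowly.

Call:
apply_moves(
  rows=[
    {"x": 0.5,"y": -1.2,"z": 5,"rx": 0,"ry": 0,"rz": 0,"claw": 255},
    {"x": 0.5,"y": -1.2,"z": 15,"rx": 0,"ry": 0,"rz": 0,"claw": 255},
    {"x": 0.5,"y": -1.2,"z": 22,"rx": 0,"ry": 0,"rz": 0,"claw": 255},
    {"x": 0.5,"y": -1.2,"z": 28,"rx": 0,"ry": 0,"rz": 0,"claw": 255},
    {"x": 0.5,"y": -1.2,"z": 34,"rx": 0,"ry": 0,"rz": 0,"claw": 255},
    {"x": 0.5,"y": -1.2,"z": 38,"rx": 0,"ry": 0,"rz": 0,"claw": 255},
    {"x": 0.5,"y": -1.2,"z": 40.5,"rx": 0,"ry": 0,"rz": 0,"claw": 255},
    {"x": 0.5,"y": -1.2,"z": 41.5,"rx": 0,"ry": 0,"rz": 0,"claw": 255},
    {"x": 0.5,"y": -1.2,"z": 41.5,"rx": 0,"ry": 0,"rz": 0,"claw": 255},
  ],
)

```text
time_s: 15.28
position: [0.6076, -0.1718, 0.0582]
tcp_rot: [[1.0, -0.0, 0.0], [-0.0, -1.0, -0.0], [0.0, 0.0, -1.0]]
force: [0.9, 0.6, -0.2]
opening: 0.406
grasp_force: 30.0
```

Call:
apply_moves(
  rows=[
    {"x": 0,"y": 0,"z": 0.5,"rx": 0,"ry": 0,"rz": 0,"claw": 255},
    {"x": 0,"y": 0,"z": 0.5,"rx": 0,"ry": 0,"rz": 0,"claw": 0},
    {"x": 0,"y": 0,"z": 0.5,"rx": 0,"ry": 0,"rz": 0,"claw": 0},
    {"x": 0,"y": 0,"z": 0.5,"rx": 0,"ry": 0,"rz": 0,"claw": 0},
    {"x": 0,"y": 0,"z": 0.5,"rx": 0,"ry": 0,"rz": 0,"claw": 0},
    {"x": 0,"y": 0,"z": -20,"rx": 0,"ry": 0,"rz": 0,"claw": 0},
    {"x": 0,"y": 0,"z": -70,"rx": 0,"ry": 0,"rz": 0,"claw": 0},
    {"x": 0,"y": 0,"z": -120,"rx": 0,"ry": 0,"rz": 0,"claw": 0},
    {"x": 0,"y": -45,"z": -120,"rx": 0,"ry": 0,"rz": 0,"claw": 0},
    {"x": 0,"y": -70,"z": -120,"rx": 0,"ry": 0,"rz": 0,"claw": 0},
  ],
)

```text
time_s: 16.52
position: [0.6079, -0.1005, 0.1809]
tcp_rot: [[1.0, 0.0, 0.003], [0.0, -1.0, -0.001], [0.003, 0.001, -1.0]]
force: [0.5, 0.7, -0.0]
opening: 1.0
grasp_force: 0.0
```

Call:
apply_moves(
  rows=[
    {"x": 0,"y": 0,"z": 0,"rx": 0,"ry": 0,"rz": 0,"claw": 0},
    {"x": 0,"y": 0,"z": 0,"rx": 0,"ry": 0,"rz": 0,"claw": 0},
  ],
)

```text
time_s: 16.77
position: [0.608, -0.1025, 0.1789]
tcp_rot: [[1.0, 0.0, 0.001], [0.0, -1.0, -0.001], [0.001, 0.001, -1.0]]
force: [-0.1, -1.0, -0.3]
opening: 1.0
grasp_force: 0.0
```

```bash
cat > fin.py <<'E'
from h import *
import sys
S.update(ring=(.6072,-.1726,.037,.025,.035),puck=(.6072,-.1726,.03,.038,.05))
for n in ("top",):
    d=capture(n)[1];W=cloud(d,camera_params(n))
    for k in ('ring','puck'): print(n,k,obj(W,d,S[k][:2],*S[k][2:]))
wrist(sys.argv[1],['ring','puck','plate','stem'])
E
python3 fin.py w7
```

```text
top ring [609.3, -174.8, 27.7, 614.6, -173.3, 29.5, 4]
top puck [610.7, -183.6, 9.0, 608.8, -182.9, 44.5, 13]
cam [ 0.6761 -0.1033  0.315 ] tcp [ 0.6078 -0.1029  0.1784] fx 299.0218036676272
ring [607.2, -172.5, 30.0, 609.3, -171.4, 28.9, 1295]
puck [607.9, -172.0, 18.1, 608.5, -171.4, 43.0, 1115]
plate [689.4, -10.6, 25.1, 689.6, -12.7, 7.1, 1742]
stem [689.2, -10.7, 7.2, 689.2, -11.9, 43.8, 243]
```

Call:
apply_moves(
  rows=[
    {"x": 30,"y": -35,"z": 0,"rx": 0,"ry": 0,"rz": 0,"claw": 0},
    {"x": 60,"y": -70,"z": 0,"rx": 0,"ry": 0,"rz": 0,"claw": 0},
    {"x": 81,"y": -92,"z": 0,"rx": 0,"ry": 0,"rz": 0,"claw": 0},
    {"x": 81,"y": -92,"z": 40,"rx": 0,"ry": 0,"rz": 0,"claw": 0},
    {"x": 81,"y": -92,"z": 75,"rx": 0,"ry": 0,"rz": 0,"claw": 0},
    {"x": 81,"y": -92,"z": 75,"rx": 0,"ry": 0,"rz": 0,"claw": 0},
    {"x": 81,"y": -92,"z": 75,"rx": 0,"ry": 0,"rz": 0,"claw": 0},
    {"x": 81,"y": -92,"z": 75,"rx": 0,"ry": 0,"rz": 0,"claw": 0},
  ],
)

```text
time_s: 17.88
position: [0.69, -0.0104, 0.1052]
tcp_rot: [[1.0, -0.001, 0.004], [-0.001, -1.0, -0.001], [0.004, 0.001, -1.0]]
force: [0.2, -0.6, -0.2]
opening: 0.999
grasp_force: 0.0
```

```bash
python3 -c "
from h import *
S['plate']=(.6892,-.011,.03,.003,.014)
wrist('w8',['plate','stem'])"
```

```text
cam [ 0.7578 -0.011   0.2417] tcp [ 0.6898 -0.0102  0.1051] fx 299.0218036676272
plate [689.5, -10.5, 25.1, 692.2, -10.6, 7.1, 2317]
stem [689.6, -10.5, 7.1, 690.9, -10.6, 43.7, 333]
```

View pics/w8.png

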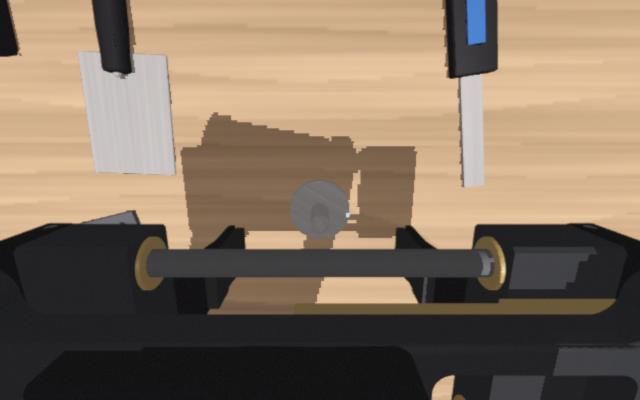

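The plate is at (320,210), centred between the open fingers, and the surrounding tools are clear. I'm descending to grip the stem.

Call:
apply_moves(
  rows=[
    {"x": 0,"y": 0,"z": 30,"rx": 0,"ry": 0,"rz": 0,"claw": 0},
    {"x": 0,"y": 0,"z": 55,"rx": 0,"ry": 0,"rz": 0,"claw": 0},
    {"x": 0,"y": 0,"z": 67,"rx": 0,"ry": 0,"rz": 0,"claw": 0},
    {"x": 0,"y": 0,"z": 67,"rx": 0,"ry": 0,"rz": 0,"claw": 0},
    {"x": 0,"y": 0,"z": 67,"rx": 0,"ry": 0,"rz": 0,"claw": 255},
    {"x": 0,"y": 0,"z": 67,"rx": 0,"ry": 0,"rz": 0,"claw": 255},
    {"x": 0,"y": 0,"z": 67,"rx": 0,"ry": 0,"rz": 0,"claw": 255},
    {"x": 0,"y": 0,"z": 67,"rx": 0,"ry": 0,"rz": 0,"claw": 255},
    {"x": 0,"y": 0,"z": 67,"rx": 0,"ry": 0,"rz": 0,"claw": 255},
    {"x": 0,"y": 0,"z": 67,"rx": 0,"ry": 0,"rz": 0,"claw": 255},
  ],
)

```text
time_s: 19.18
position: [0.6885, -0.0097, 0.036]
tcp_rot: [[1.0, -0.0, -0.0], [-0.0, -1.0, 0.0], [-0.0, -0.0, -1.0]]
force: [-0.1, -0.6, 0.3]
opening: 0.396
grasp_force: 0.0
```

Call:
apply_moves(
  rows=[
    {"x": 0,"y": 0,"z": 0,"rx": 0,"ry": 0,"rz": 0,"claw": 255},
    {"x": 0,"y": 0,"z": 0,"rx": 0,"ry": 0,"rz": 0,"claw": 255},
    {"x": 0,"y": 0,"z": 0,"rx": 0,"ry": 0,"rz": 0,"claw": 255},
  ],
)

```text
time_s: 19.55
position: [0.6885, -0.0098, 0.036]
tcp_rot: [[1.0, -0.0, -0.0], [-0.0, -1.0, -0.0], [-0.0, 0.0, -1.0]]
force: [0.8, 0.5, 0.3]
opening: 0.154
grasp_force: 30.0
```

Call:
apply_moves(
  rows=[
    {"x": 0,"y": 0,"z": -20,"rx": 0,"ry": 0,"rz": 0,"claw": 255},
    {"x": 0,"y": 0,"z": -60,"rx": 0,"ry": 0,"rz": 0,"claw": 255},
    {"x": 0,"y": 0,"z": -100,"rx": 0,"ry": 0,"rz": 0,"claw": 255},
    {"x": -20,"y": 40,"z": -100,"rx": 0,"ry": 0,"rz": 0,"claw": 255},
    {"x": -40,"y": 80,"z": -100,"rx": 0,"ry": 0,"rz": 0,"claw": 255},
    {"x": -60,"y": 120,"z": -100,"rx": 0,"ry": 0,"rz": 0,"claw": 255},
    {"x": -75,"y": 150,"z": -100,"rx": 0,"ry": 0,"rz": 0,"claw": 255},
    {"x": -82,"y": 162.5,"z": -90,"rx": 0,"ry": 0,"rz": 0,"claw": 255},
    {"x": -82,"y": 162.5,"z": -80,"rx": 0,"ry": 0,"rz": 0,"claw": 255},
    {"x": -82,"y": 162.5,"z": -80,"rx": 0,"ry": 0,"rz": 0,"claw": 255},
  ],
)

```text
time_s: 20.8
position: [0.6061, -0.1706, 0.1147]
tcp_rot: [[1.0, 0.001, -0.002], [0.001, -1.0, 0.002], [-0.002, -0.002, -1.0]]
force: [0.1, 0.2, -1.3]
opening: 0.153
grasp_force: 30.0
```

Call:
apply_moves(
  rows=[
    {"x": 0,"y": 0,"z": 0,"rx": 0,"ry": 0,"rz": 0,"claw": 255},
    {"x": 0,"y": 0,"z": 0,"rx": 0,"ry": 0,"rz": 0,"claw": 255},
  ],
)

```text
time_s: 21.05
position: [0.6072, -0.1714, 0.1162]
tcp_rot: [[1.0, 0.001, 0.001], [0.001, -1.0, -0.0], [0.001, 0.0, -1.0]]
force: [0.8, 0.5, -2.0]
opening: 0.152
grasp_force: 30.0
```

```bash
python3 -c "
from h import *
S['ring']=(.6072,-.1726,.034,.025,.035)
S['plate']=(.6072,-.1726,.027,.076,.092)
p,d,W=wrist('w9',['ring','plate'])
m=(d>0)&(np.hypot(W[...,0]-.607,W[...,1]+.1723)<.03)&(W[...,2]>.076)&(W[...,2]<.095)&(W[...,0]>.622)
q=W[m]; print(np.linalg.lstsq(np.c_[q[:,:2]-[.607,-.1723],np.ones(len(q))],q[:,2],rcond=None)[0],len(q),q[:,0].max())"
```

```text
cam [ 0.6754 -0.1718  0.2526] tcp [ 0.6071 -0.1715  0.1162] fx 299.0218036676272
ring [608.8, -173.1, 29.8, 624.3, -173.5, 28.9, 1092]
plate [616.4, -171.8, 22.2, 622.4, -171.8, 87.3, 2088]
[-0.16777319 -0.00102826  0.09010322] 1081 0.6331578598514759
```

View pics/w9.png

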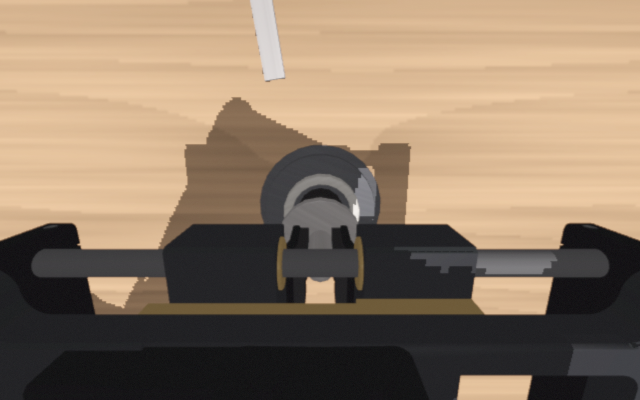

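The plate is at (320,222), over the ring at (320,200). Next I'll check its tilt with the rim points left out.

```bash
python3 -c "
from h import *
P=camera_params('wrist');d=np.load('w9.npy');W=cloud(d,P)
m=(d>0)&(abs(W[...,1]+.1718)<.012)&(W[...,2]>.078)&(W[...,2]<.095)&(W[...,0]>.614)
q=W[m]
for a in np.arange(.614,.634,.002):
  s=q[(q[:,0]>=a)&(q[:,0]<a+.002)]; print(round(a,3),len(s),np.round(np.median(s[:,2])*1000,1) if len(s) else 0)"
```

```text
0.614 123 88.1
0.616 173 87.8
0.618 136 87.5
0.62 139 87.3
0.622 135 87.5
0.624 137 87.5
0.626 137 87.4
0.628 152 87.5
0.63 156 86.8
0.632 76 85.5
0.634 0 0
```

The plate is level and centred at about (607.7, -171.8), so I'm lowering it.

Call:
apply_moves(
  rows=[
    {"x": 0,"y": 0.5,"z": 12,"rx": 0,"ry": 0,"rz": 0,"claw": 255},
    {"x": 0,"y": 0.5,"z": 22,"rx": 0,"ry": 0,"rz": 0,"claw": 255},
    {"x": 0,"y": 0.5,"z": 29,"rx": 0,"ry": 0,"rz": 0,"claw": 255},
    {"x": 0,"y": 0.5,"z": 32,"rx": 0,"ry": 0,"rz": 0,"claw": 255},
    {"x": 0,"y": 0.5,"z": 34,"rx": 0,"ry": 0,"rz": 0,"claw": 255},
    {"x": 0,"y": 0.5,"z": 35,"rx": 0,"ry": 0,"rz": 0,"claw": 255},
    {"x": 0,"y": 0.5,"z": 35.5,"rx": 0,"ry": 0,"rz": 0,"claw": 255},
    {"x": 0,"y": 0.5,"z": 35.5,"rx": 0,"ry": 0,"rz": 0,"claw": 255},
  ],
)

```text
time_s: 22.1
position: [0.6067, -0.1728, 0.0808]
tcp_rot: [[1.0, -0.0, 0.0], [-0.0, -1.0, -0.0], [0.0, 0.0, -1.0]]
force: [0.8, 0.1, -2.4]
opening: 0.148
grasp_force: 30.0
```

Call:
apply_moves(
  rows=[
    {"x": 0,"y": 0,"z": 0.5,"rx": 0,"ry": 0,"rz": 0,"claw": 255},
    {"x": 0,"y": 0,"z": 1,"rx": 0,"ry": 0,"rz": 0,"claw": 255},
    {"x": 0,"y": 0,"z": 1,"rx": 0,"ry": 0,"rz": 0,"claw": 255},
  ],
)

```text
time_s: 22.48
position: [0.6066, -0.1728, 0.08]
tcp_rot: [[1.0, -0.0, 0.0], [-0.0, -1.0, -0.0], [0.0, 0.0, -1.0]]
force: [-0.1, 0.6, 1.4]
opening: 0.148
grasp_force: 30.0
```

Contact made. I'm releasing and lifting.

Call:
apply_moves(
  rows=[
    {"x": 0,"y": 0,"z": 0,"rx": 0,"ry": 0,"rz": 0,"claw": 0},
    {"x": 0,"y": 0,"z": 0,"rx": 0,"ry": 0,"rz": 0,"claw": 0},
    {"x": 0,"y": 0,"z": 0,"rx": 0,"ry": 0,"rz": 0,"claw": 0},
    {"x": 0,"y": 0,"z": 0,"rx": 0,"ry": 0,"rz": 0,"claw": 0},
    {"x": 0,"y": 0,"z": 0,"rx": 0,"ry": 0,"rz": 0,"claw": 0},
    {"x": 0,"y": 0,"z": -20,"rx": 0,"ry": 0,"rz": 0,"claw": 0},
    {"x": 0,"y": 0,"z": -60,"rx": 0,"ry": 0,"rz": 0,"claw": 0},
    {"x": 0,"y": 0,"z": -100,"rx": 0,"ry": 0,"rz": 0,"claw": 0},
    {"x": -60,"y": 0,"z": -110,"rx": 0,"ry": 0,"rz": 0,"claw": 0},
    {"x": -80,"y": 0,"z": -110,"rx": 0,"ry": 0,"rz": 0,"claw": 0},
  ],
)

```text
time_s: 23.72
position: [0.5242, -0.1722, 0.192]
tcp_rot: [[1.0, -0.0, 0.001], [-0.0, -1.0, -0.001], [0.001, 0.001, -1.0]]
force: [-0.1, -0.7, -0.1]
opening: 0.996
grasp_force: 0.0
```

Call:
apply_moves(
  rows=[
    {"x": 0,"y": 0,"z": 0,"rx": 0,"ry": 0,"rz": 0,"claw": 0},
    {"x": 0,"y": 0,"z": 0,"rx": 0,"ry": 0,"rz": 0,"claw": 0},
  ],
)

```text
time_s: 23.98
position: [0.528, -0.1733, 0.1905]
tcp_rot: [[1.0, -0.0, 0.003], [-0.0, -1.0, -0.001], [0.003, 0.001, -1.0]]
force: [0.4, -0.4, 0.4]
opening: 1.0
grasp_force: 0.0
```

```bash
python3 -c "
from h import *
S.update(ring=(.6072,-.1726,.037,.025,.035),plate=(.6072,-.1726,.035,.045,.06),stem=(.607,-.172,.02,.080,.1))
wrist('w10',['ring','plate','stem','weight'])"
```

```text
cam [ 0.5961 -0.1737  0.327 ] tcp [ 0.5281 -0.1732  0.1902] fx 299.0218036676272
ring [607.2, -172.6, 30.0, 602.2, -171.6, 28.9, 573]
plate [607.7, -173.0, 25.0, 607.8, -173.0, 51.1, 2277]
stem [607.6, -173.1, 6.9, 607.5, -173.1, 88.2, 262]
weight [406.7, -216.5, 27.9, 415.1, -216.1, 24.9, 898]
```

View pics/w10.png

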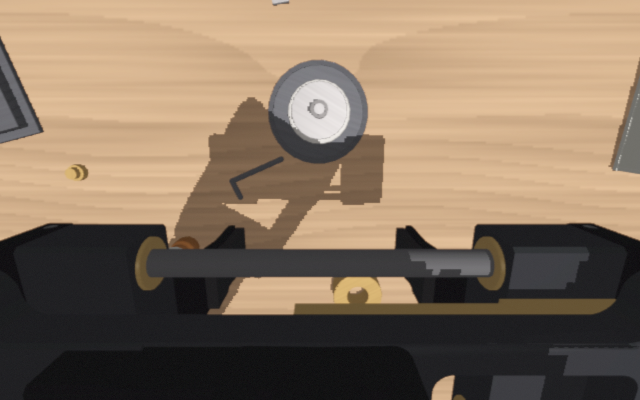

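The plate sits centred on the stand at (319,110), stem up, and the weight is at (357,293). I'm fetching the weight.

Call:
apply_moves(
  rows=[
    {"x": -45,"y": 15,"z": 0,"rx": 0,"ry": 0,"rz": 0,"claw": 0},
    {"x": -90,"y": 30,"z": 0,"rx": 0,"ry": 0,"rz": 0,"claw": 0},
    {"x": -121,"y": 43,"z": 0,"rx": 0,"ry": 0,"rz": 0,"claw": 0},
    {"x": -121,"y": 43,"z": 40,"rx": 0,"ry": 0,"rz": 0,"claw": 0},
    {"x": -121,"y": 43,"z": 80,"rx": 0,"ry": 0,"rz": 0,"claw": 0},
    {"x": -121,"y": 43,"z": 100,"rx": 0,"ry": 0,"rz": 0,"claw": 0},
    {"x": -121,"y": 43,"z": 100,"rx": 0,"ry": 0,"rz": 0,"claw": 0},
    {"x": -121,"y": 43,"z": 100,"rx": 0,"ry": 0,"rz": 0,"claw": 0},
    {"x": -121,"y": 43,"z": 100,"rx": 0,"ry": 0,"rz": 0,"claw": 0},
  ],
)

```text
time_s: 25.15
position: [0.4064, -0.2162, 0.0904]
tcp_rot: [[1.0, 0.0, 0.002], [0.0, -1.0, -0.002], [0.002, 0.002, -1.0]]
force: [0.7, 0.7, -0.1]
opening: 1.002
grasp_force: 0.0
```

```bash
python3 -c "
from h import *
wrist('w11',['weight'])"
```

```text
cam [ 0.4745 -0.2166  0.2269] tcp [ 0.4062 -0.2162  0.0905] fx 299.0218036676272
weight [406.5, -216.7, 27.9, 409.8, -216.6, 25.0, 3436]
```

Call:
apply_moves(
  rows=[
    {"x": 0,"y": 0.3,"z": 30,"rx": 0,"ry": 0,"rz": 0,"claw": 0},
    {"x": 0,"y": 0.3,"z": 52,"rx": 0,"ry": 0,"rz": 0,"claw": 0},
    {"x": 0,"y": 0.3,"z": 60,"rx": 0,"ry": 0,"rz": 0,"claw": 0},
    {"x": 0,"y": 0.3,"z": 60,"rx": 0,"ry": 0,"rz": 0,"claw": 0},
    {"x": 0,"y": 0.3,"z": 60,"rx": 0,"ry": 0,"rz": 0,"claw": 255},
    {"x": 0,"y": 0.3,"z": 60,"rx": 0,"ry": 0,"rz": 0,"claw": 255},
    {"x": 0,"y": 0.3,"z": 60,"rx": 0,"ry": 0,"rz": 0,"claw": 255},
    {"x": 0,"y": 0.3,"z": 60,"rx": 0,"ry": 0,"rz": 0,"claw": 255},
    {"x": 0,"y": 0.3,"z": 60,"rx": 0,"ry": 0,"rz": 0,"claw": 255},
    {"x": 0,"y": 0.3,"z": 60,"rx": 0,"ry": 0,"rz": 0,"claw": 255},
  ],
)

```text
time_s: 26.45
position: [0.4056, -0.2161, 0.0298]
tcp_rot: [[1.0, 0.0, 0.0], [0.0, -1.0, -0.0], [0.0, 0.0, -1.0]]
force: [-0.2, -0.3, 5.0]
opening: 0.639
grasp_force: 30.0
```

Call:
apply_moves(
  rows=[
    {"x": 0,"y": 0,"z": -15,"rx": 0,"ry": 0,"rz": 0,"claw": 255},
    {"x": 0,"y": 0,"z": -50,"rx": 0,"ry": 0,"rz": 0,"claw": 255},
    {"x": 0,"y": 0,"z": -90,"rx": 0,"ry": 0,"rz": 0,"claw": 255},
    {"x": 0,"y": 0,"z": -125,"rx": 0,"ry": 0,"rz": 0,"claw": 255},
    {"x": 40,"y": -9,"z": -125,"rx": 0,"ry": 0,"rz": 0,"claw": 255},
    {"x": 80,"y": -18,"z": -125,"rx": 0,"ry": 0,"rz": 0,"claw": 255},
    {"x": 120,"y": -27,"z": -125,"rx": 0,"ry": 0,"rz": 0,"claw": 255},
    {"x": 160,"y": -36,"z": -125,"rx": 0,"ry": 0,"rz": 0,"claw": 255},
    {"x": 190,"y": -43,"z": -125,"rx": 0,"ry": 0,"rz": 0,"claw": 255},
    {"x": 201,"y": -43,"z": -125,"rx": 0,"ry": 0,"rz": 0,"claw": 255},
  ],
)

```text
time_s: 27.7
position: [0.6072, -0.172, 0.1544]
tcp_rot: [[1.0, 0.002, -0.001], [0.002, -1.0, 0.0], [-0.001, -0.0, -1.0]]
force: [-0.2, -0.4, -4.2]
opening: 0.643
grasp_force: 30.0
```

Call:
apply_moves(
  rows=[
    {"x": 0,"y": 0,"z": 0,"rx": 0,"ry": 0,"rz": 0,"claw": 255},
    {"x": 0,"y": 0,"z": 0,"rx": 0,"ry": 0,"rz": 0,"claw": 255},
    {"x": 0,"y": 0,"z": 0,"rx": 0,"ry": 0,"rz": 0,"claw": 255},
  ],
)

```text
time_s: 28.08
position: [0.6052, -0.1732, 0.1545]
tcp_rot: [[1.0, -0.001, -0.001], [-0.001, -1.0, 0.001], [-0.001, -0.001, -1.0]]
force: [0.1, -0.5, -3.9]
opening: 0.64
grasp_force: 30.0
```

```bash
python3 -c "
from h import *
S.update(plate=(.6072,-.173,.035,.045,.06))
p,d,W=wrist('w12',['plate'])
m=(d>0)&(abs(W[...,1]+.173)<.02)&(W[...,2]>.138)&(W[...,2]<.165)&(W[...,0]>.60)
q=W[m];print(q[:,0].max(),circ(q[:,:2]))
for a in np.arange(.60,.64,.004):
  s=q[(q[:,0]>=a)&(q[:,0]<a+.004)]; print(round(a,3),len(s),np.round(np.median(s[:,2])*1000,1) if len(s) else 0)"
```

```text
cam [ 0.6738 -0.174   0.2907] tcp [ 0.6055 -0.1733  0.1546] fx 299.0218036676272
plate [610.0, -173.1, 24.4, 621.1, -173.0, 51.0, 1103]
0.6337995826510792 (0.618852972984314, -0.17303447425365448, 0.02119649015367031)
0.6 0 0
0.604 0 0
0.608 28 149.4
0.612 317 149.7
0.616 508 149.6
0.62 600 149.7
0.624 645 149.5
0.628 581 149.1
0.632 248 146.0
0.636 0 0
0.64 0 0
```

View pics/w12.png

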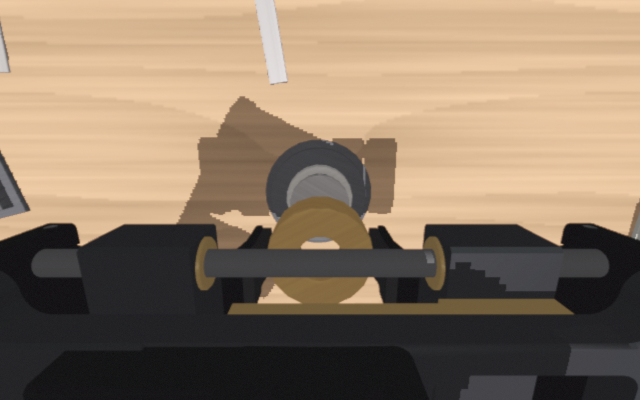

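The weight hangs level at (320,250), centred about 1.8 mm short in x, with the plate behind it at (320,185). I'm correcting x and lowering.

Call:
apply_moves(
  rows=[
    {"x": 1.6,"y": 0,"z": 5,"rx": 0,"ry": 0,"rz": 0,"claw": 255},
    {"x": 1.6,"y": 0,"z": 15,"rx": 0,"ry": 0,"rz": 0,"claw": 255},
    {"x": 1.6,"y": 0,"z": 25,"rx": 0,"ry": 0,"rz": 0,"claw": 255},
    {"x": 1.6,"y": 0,"z": 32,"rx": 0,"ry": 0,"rz": 0,"claw": 255},
    {"x": 1.6,"y": 0,"z": 38,"rx": 0,"ry": 0,"rz": 0,"claw": 255},
    {"x": 1.6,"y": 0,"z": 44,"rx": 0,"ry": 0,"rz": 0,"claw": 255},
    {"x": 1.6,"y": 0,"z": 50,"rx": 0,"ry": 0,"rz": 0,"claw": 255},
    {"x": 1.6,"y": 0,"z": 56,"rx": 0,"ry": 0,"rz": 0,"claw": 255},
    {"x": 1.6,"y": 0,"z": 60,"rx": 0,"ry": 0,"rz": 0,"claw": 255},
    {"x": 1.6,"y": 0,"z": 60,"rx": 0,"ry": 0,"rz": 0,"claw": 255},
  ],
)

```text
time_s: 29.38
position: [0.6079, -0.1729, 0.0942]
tcp_rot: [[1.0, -0.0, -0.001], [-0.0, -1.0, 0.0], [-0.001, -0.0, -1.0]]
force: [-0.3, 0.2, -3.0]
opening: 0.644
grasp_force: 30.0
```

Call:
apply_moves(
  rows=[
    {"x": 0,"y": 0,"z": 5,"rx": 0,"ry": 0,"rz": 0,"claw": 255},
    {"x": 0,"y": 0,"z": 8,"rx": 0,"ry": 0,"rz": 0,"claw": 255},
    {"x": 0,"y": 0,"z": 10,"rx": 0,"ry": 0,"rz": 0,"claw": 255},
    {"x": 0,"y": 0,"z": 11,"rx": 0,"ry": 0,"rz": 0,"claw": 255},
    {"x": 0,"y": 0,"z": 11.5,"rx": 0,"ry": 0,"rz": 0,"claw": 255},
    {"x": 0,"y": 0,"z": 11.5,"rx": 0,"ry": 0,"rz": 0,"claw": 255},
  ],
)

```text
time_s: 30.12
position: [0.6082, -0.173, 0.0831]
tcp_rot: [[1.0, -0.0, 0.0], [-0.0, -1.0, -0.0], [0.0, 0.0, -1.0]]
force: [-0.8, -0.0, -3.6]
opening: 0.639
grasp_force: 30.0
```

Still hanging, about 1 mm to go.

Call:
apply_moves(
  rows=[
    {"x": 0,"y": 0,"z": 0.5,"rx": 0,"ry": 0,"rz": 0,"claw": 255},
    {"x": 0,"y": 0,"z": 1,"rx": 0,"ry": 0,"rz": 0,"claw": 255},
    {"x": 0,"y": 0,"z": 1.2,"rx": 0,"ry": 0,"rz": 0,"claw": 255},
    {"x": 0,"y": 0,"z": 1.2,"rx": 0,"ry": 0,"rz": 0,"claw": 255},
  ],
)

```text
time_s: 30.62
position: [0.6081, -0.173, 0.0819]
tcp_rot: [[1.0, -0.0, -0.0], [-0.0, -1.0, -0.0], [-0.0, 0.0, -1.0]]
force: [-0.3, -0.4, -3.5]
opening: 0.642
grasp_force: 30.0
```

Call:
apply_moves(
  rows=[
    {"x": 0,"y": 0,"z": 0.5,"rx": 0,"ry": 0,"rz": 0,"claw": 255},
    {"x": 0,"y": 0,"z": 0.7,"rx": 0,"ry": 0,"rz": 0,"claw": 255},
    {"x": 0,"y": 0,"z": 0.7,"rx": 0,"ry": 0,"rz": 0,"claw": 255},
  ],
)

```text
time_s: 31.0
position: [0.6082, -0.173, 0.0818]
tcp_rot: [[1.0, 0.0, 0.0], [0.0, -1.0, -0.0], [0.0, 0.0, -1.0]]
force: [-1.8, 0.7, 3.4]
opening: 0.64
grasp_force: 30.0
```

Contact made. I'm releasing, then lifting straight up clear of the stem.

Call:
apply_moves(
  rows=[
    {"x": 0,"y": 0,"z": 0,"rx": 0,"ry": 0,"rz": 0,"claw": 0},
    {"x": 0,"y": 0,"z": 0,"rx": 0,"ry": 0,"rz": 0,"claw": 0},
    {"x": 0,"y": 0,"z": 0,"rx": 0,"ry": 0,"rz": 0,"claw": 0},
    {"x": 0,"y": 0,"z": 0,"rx": 0,"ry": 0,"rz": 0,"claw": 0},
    {"x": 0,"y": 0,"z": 0,"rx": 0,"ry": 0,"rz": 0,"claw": 0},
    {"x": 0,"y": 0,"z": -20,"rx": 0,"ry": 0,"rz": 0,"claw": 0},
    {"x": 0,"y": 0,"z": -60,"rx": 0,"ry": 0,"rz": 0,"claw": 0},
    {"x": 0,"y": 0,"z": -100,"rx": 0,"ry": 0,"rz": 0,"claw": 0},
    {"x": -50,"y": 0,"z": -120,"rx": 0,"ry": 0,"rz": 0,"claw": 0},
    {"x": -80,"y": 0,"z": -120,"rx": 0,"ry": 0,"rz": 0,"claw": 0},
  ],
)

```text
time_s: 32.25
position: [0.5277, -0.1733, 0.2046]
tcp_rot: [[1.0, 0.0, 0.004], [0.0, -1.0, -0.003], [0.004, 0.003, -1.0]]
force: [-0.4, -0.1, 0.1]
opening: 1.004
grasp_force: 0.0
```

Call:
apply_moves(
  rows=[
    {"x": 0,"y": 0,"z": 0,"rx": 0,"ry": 0,"rz": 0,"claw": 0},
    {"x": 0,"y": 0,"z": 0,"rx": 0,"ry": 0,"rz": 0,"claw": 0},
    {"x": 0,"y": 0,"z": 0,"rx": 0,"ry": 0,"rz": 0,"claw": 0},
    {"x": 0,"y": 0,"z": 0,"rx": 0,"ry": 0,"rz": 0,"claw": 0},
  ],
)

```text
time_s: 32.75
position: [0.5289, -0.1731, 0.2009]
tcp_rot: [[1.0, 0.0, 0.0], [0.0, -1.0, -0.0], [0.0, 0.0, -1.0]]
force: [0.4, 0.7, 0.5]
opening: 1.003
grasp_force: 0.0
```

```bash
python3 -c "
from h import *
S.update(ring=(.6072,-.1726,.037,.025,.035),weight=(.6072,-.1726,.035,.07,.084),stem=(.607,-.172,.01,.085,.1))
wrist('w13',['ring','weight','stem'])"
```

```text
cam [ 0.5972 -0.1736  0.3372] tcp [ 0.5287 -0.173   0.2008] fx 299.0218036676272
ring [580.3, -167.8, 11.4, 579.3, -166.8, 28.0, 9]
weight [608.4, -173.2, 28.0, 609.2, -173.3, 77.0, 2941]
stem [607.2, -173.0, 6.7, 607.5, -173.0, 87.9, 234]
```

View pics/w13.png

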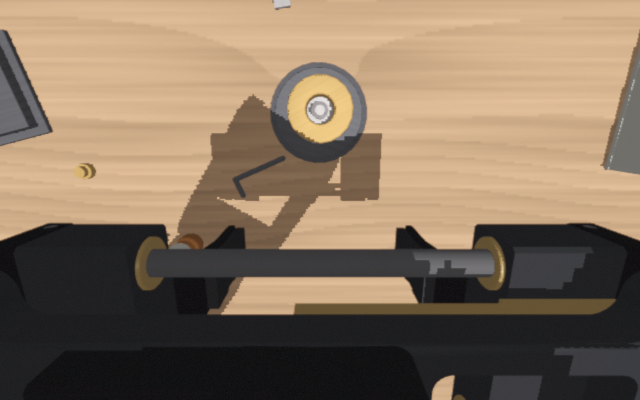

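The weight sits around the stem at (320,109), within about 1 mm of its axis. Its top is at z of about 78 mm, as expected.

```bash
python3 -c "
from rig import *
print(hand_in())"
```

```text
the job is handed in; nothing more can be done
None
```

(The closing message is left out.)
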